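Aim the hallway scent dispenser and give it a test spray

TASK

The small round scent dispenser on the hallway cabinet has been knocked askew: turn its grey can on the foot until the orange nozzle points at the green mark on the foot. Then press the blue button on top of it fully down and let it spring back up, leaving the nozzle on the mark. Do not disturb the other things on the cabinet.

Things in the scene. Friction and masses are not known exactly. Their poses are not given: they have to be found in the camera images.
- foot: White round foot of the scent dispenser, 124 mm across and 14 mm high, stuck fast to the cabinet top. Origin at the centre of its underside; z up is the axis about which the can turns; its x axis points from the centre to the green mark.
- mark (a point): Centre of the green mark, 14 mm long radially and 18 mm across, on the foot's upper face, 53 mm from the axis in the foot's +x direction and 15 mm above the cabinet top.
- can_grip (a point): Point on the can's axis 76 mm above the cabinet top. The upright grey can is 58 mm in diameter and spans 14 to 90 mm above the cabinet top, its side smooth and clear for gripping from 50 to 90 mm. Above it, on the same axis, the white button housing (44 mm across, up to 102 mm) and the blue button (28 mm across, up to 112 mm).
- nozzle (a point): Outer end of the square orange nozzle, 16 mm wide and 14 mm high, which sticks 19 mm out of the can's side; this point is 48 mm from the turning axis and 40 mm above the cabinet top (the nozzle spans 33 to 47 mm).
- can (a joint): Turn of the can (with nozzle and button) on its foot, rad, anticlockwise seen from above is positive; 0 = the nozzle points at the centre of the green mark. It starts 0.6 to 1.4 off on the positive side, may turn from -1.6 to 2.6, has a stiff friction of about 0.06 N m and stays where it is left.
- button_top (a point): Centre of the blue button's top face (28 mm across), on the can's axis, 112 mm above the cabinet top when the button is up. It is pressed straight down.
- button (a joint): How far the blue button is pressed, m: 0 = up, 0.006 = fully down (hard stop). A spring pushes it back; it takes about 1.5 N to start and 5 N to hold fully down.
- pot: Bystander: white ceramic pot with a small green succulent, 84 mm across its rim, 75 mm high (100 mm with the leaves); origin at the centre of its underside.
- bowl: Bystander: teal glazed key bowl, 140 mm across its rim, 50 mm high; origin at the centre of its underside.
- car_key: Bystander: car key with black fob and chrome blade lying flat, 102 mm long with its ring, 30 mm wide, 12 mm high; origin under its middle, x along its length.
- earbud_case: Bystander: black silicone earbud case, 62 x 48 x 22 mm; origin at the centre of its underside.
- coaster: Bystander: round wooden coaster, 94 mm across, 9 mm thick; origin at the centre of its underside.
There are look-alikes about, which are no part of the job. Leave any purple or red look-alike of the foot alone.

How it is judged:
On the way, in this order (a step that is already met when the one before it is completed fails the run):
1. the nozzle points at the mark (within 0.19 rad) with the button up (value of joint can between -0.19 and 0.19 rad and value of joint button below 0.0012 m), for 0.2 s.
2. the button is fully down (at least 5.2 of its 6 mm) with the nozzle on the mark (value of joint can between -0.19 and 0.19 rad and value of joint button above 0.0052 m), for 0.1 s.
At the end, for the whole second after the job is handed in: The can is at rest with its nozzle within 0.19 rad (about 11 degrees, 10 mm at the mark) of the middle of the green mark, and the button has sprung back up (less than 1.2 mm down) after having been fully down (all of step 1 and velocity of joint can between -0.05 and 0.05 rad/s); the robot touches nothing.
It fails at once if the white flower pot is moved more than 30 mm (distance of pot from where it was at the start of the episode above 0.03 m).
It fails at once if the teal key bowl is moved more than 30 mm (distance of bowl from where it was at the start of the episode above 0.03 m).
It fails at once if the car key is moved more than 30 mm (distance of car_key from where it was at the start of the episode above 0.03 m).
It fails at once if the earbud case is moved more than 30 mm (distance of earbud_case from where it was at the start of the episode above 0.03 m).
It fails at once if the coaster is moved more than 30 mm (distance of coaster from where it was at the start of the episode above 0.03 m).
It also fails if it takes over 38 s, if anything falls off the work surface, if the arm or the gripper's body presses on something with over 40 N, if the wrist force passes 120 N, or if a joint passes its speed limit or range.

ROBOT

A 7-joint arm with a two-finger parallel gripper is mounted at the origin on the work surface. World frame = base frame: x ahead of the robot, y to its left, z up, the work surface at z = 0. Lengths are in m, angles in rad, forces in N, time in s.
With the tool pointing down it reaches from about 0.425 to 0.875 m from the base axis. Payload 9.9 kg.
Tool frame: the origin (TCP) lies midway between the tips of the shut fingers; the grasp point (between the pads) lies 19 mm behind it; z points along the fingers, y is the direction in which the jaws open and shut (so a half turn about z gives the same grasp; the last joint's range is limited). The gripper opens to 85 mm and grips with 20 to 120 N. Pads are 22 mm wide; open, the fingers measure 114 mm over their backs; the gripper's body (76 mm by 85 mm) begins 54 mm behind the grasp point. The pads swing forward as they close: fully open they stand 13 mm farther back than shut.
Start: joints at [1.043, 0.576, 0.025, 1.437, -0.015, 1.129, -0.057], TCP at [0.29, -0.61, 0.231] pointing down, gripper open.
Joint ranges: [-2.76, 2.76], [-0.34, 2.15], [-1.52, 1.57], [0.19, 2.46], [-1.09, 4.23], [0.17, 1.99], [-2.82, 2.82]. Speed limits (rad/s): [2.22, 2.22, 3.01, 3.01, 3.14, 3.14, 3.14].

INTERFACE

Orientations are given as a 3x3 rotation matrix whose columns are the frame's x, y, z axes.
In Python, from workcell import readout, cams, ticket gives the robot as it stands.
- The arm moves only by the tool send_rows, never from a script. Its argument "deltas" is a list of rows, each a list of 7 numbers: the turn, a rotation vector about the tool's x, y, z in degrees, then the shift along the tool's x, y, z in cm, then the closure in counts, from 0 (fully open) to 255 (shut). In form: [[ax, ay, az, x, y, z, jaw], ...]. A call has 1 to 12 rows; each row is the pose to reach, as a shift and turn from the pose commanded when the call began, along the tool's axes at that moment; what a row does not reach only later rows make up. A row lasts 1/10 s, in which the tool goes at most 50 mm and 8.59 degrees, less where a joint would pass 70% of its speed; a pose out of reach is approached as far as the arm can. A call with a gripper value outside its range is refused whole. The fingers move at their own pace and stop on an object; the grip force is fixed at half the most. Time passes only in rows, so rows that repeat a pose let the fingers close. It gives the time, the measured TCP pose, the force and the opening at its end, in the units of the state.
- readout.sense(): the state, without advancing time (a new reading comes with each control period).
- cams.read_camera(name): name is "scene" or "top" or "wrist"; returns the picture (384x512x3 uint8, red, green, blue); there is no depth.
- cams.calibration(name): a dict with "fx", "fy", "cx", "cy" (pixels), "dist_coeffs" ([k1, k2, p1, p2, k3] as OpenCV has them; the pictures are not rectified), "origin" and "orientation" of the camera in the world. Camera axes: x right, y down, z forward; pixel columns grow to the right and rows downward; lengths in m; the calibration is good to about 2 mm. A picture is of the moment at which its call begins: read the wrist's pose just before it. calibration takes no time and is no camera call; for the wrist camera it gives the pose at the moment of the call.
- ticket.hand_in(): hands the job in, once; it reports no verdict.
Trained networks look in the newest picture that a camera, given by its name, has taken for a name from the list of things; names that differ only in an ending like _2 or _b are one class to them, and where a whole thing is asked for, a point or a joint stands for the part that bears it (a point fixed in the world has none). Each returns a list of dicts, best first, with "confidence" (0 to 1); they miss things now and then, are a little off and sometimes report something else, mostly with a low value. They report only what shows in the picture. A call takes as long as a camera call. They do not tell look-alikes from the thing itself.
- cams.look_for(camera, thing): "centre" ([row, column] in pixels, amid what is visible of it).
- cams.place_of(camera, thing): "centre" ([row, column] in pixels: a listed point, or the origin of a listed thing).
The state is a dict: "time": time; "joint_positions": joint angles; "dq": joint speeds; "joint_torque": joint torques, N m; "tcp_pos": TCP position; "eef_rot": TCP orientation; "wrist_force": force on the tool from outside, world axes, zero at the start; "ft_torque": the same for the moment, N m; "width": opening from 0.0 (shut) to 1.0 (fully open).
Only numpy, scipy, OpenCV 4.12 (cv2) and the standard library are available. Lean on these libraries where they do the work, as an engineer would, in place of code of your own. Each camera call takes 0.05 s, during which the arm holds its last target.

## Working session

There is one attempt and no reset: what is moved stays moved. The work goes in short steps, Python scripts to look and compute and a tool call to move; the robot and the scene stay as the last step left them, time stands still between calls to the robot, and variables do not carry over. Pictures are saved under pics/ and viewed, and the job is handed in when it is done.

Besides the shell and the picture viewer there is one more tool, called after "Emit:" by a JSON object that holds its "method" and its "body". send_rows: Moves the arm, as the interface text tells. Its arguments: {"type":"object","properties":{"deltas":{"type":"array","items":{"type":"array","items":{"type":"number"}}}},"required":["deltas"]}

```bash
mkdir -p pics; ls
cat > h.py <<'E'
import numpy as np,cv2
from workcell import readout,cams,ticket
def snap(n,f):
    im=cams.read_camera(n); cv2.imwrite('pics/'+f,cv2.cvtColor(im,cv2.COLOR_RGB2BGR)); return im
def ray(n,rc):
    c=cams.calibration(n);K=np.array([[c['fx'],0,c['cx']],[0,c['fy'],c['cy']],[0,0,1.]])
    p=cv2.undistortPoints(np.array([[[rc[1],rc[0]]]],float),K,np.array(c['dist_coeffs'],float))[0,0]
    d=np.array(c['orientation'])@np.array([p[0],p[1],1]);return np.array(c['origin']),d
def atz(n,rc,z):
    o,d=ray(n,rc);return o+d*(z-o[2])/d[2]
def proj(n,P):
    c=cams.calibration(n);K=np.array([[c['fx'],0,c['cx']],[0,c['fy'],c['cy']],[0,0,1.]])
    R=np.array(c['orientation']).T;t=-R@np.array(c['origin'])
    q,_=cv2.projectPoints(np.array(P,float).reshape(-1,1,3),cv2.Rodrigues(R)[0],t,K,np.array(c['dist_coeffs'],float))
    return q[:,0,::-1]
E
python3 - <<'E'
from h import *
for n in ['scene','top','wrist']:
    snap(n,n+'0.png')
    if n=='wrist': continue
    for t,z in [('foot',0),('mark',.015),('nozzle',.04),('button_top',.112),('can_grip',.076)]:
        for r in cams.place_of(n,t)[:4]: print(n,t,np.round(r['centre']),round(r['confidence'],2),np.round(atz(n,r['centre'],z),3))
s=readout.sense();print(s['time'],s['tcp_pos'],s['eef_rot'])
E
```

```text
pics
scene foot [127. 260.] 0.89 [ 0.366 -0.159  0.   ]
scene foot [239. 406.] 0.59 [0.45  0.372 0.   ]
scene foot [158. 223.] 0.57 [ 0.533 -0.172  0.   ]
scene foot [194. 162.] 0.56 [ 0.733 -0.225  0.   ]
scene mark [134. 251.] 0.79 [ 0.42  -0.154  0.015]
scene mark [167. 206.] 0.75 [ 0.595 -0.18   0.015]
scene nozzle [126. 255.] 0.7 [ 0.403 -0.152  0.04 ]
scene nozzle [197. 146.] 0.63 [ 0.779 -0.225  0.04 ]
scene button_top [166. 154.] 0.6 [ 0.724 -0.23   0.112]
scene button_top [132. 214.] 0.4 [ 0.544 -0.184  0.112]
scene button_top [101. 261.] 0.38 [ 0.368 -0.156  0.112]
scene can_grip [140. 220.] 0.96 [ 0.532 -0.176  0.076]
scene can_grip [175. 155.] 0.82 [ 0.728 -0.233  0.076]
scene can_grip [103. 263.] 0.7 [ 0.342 -0.168  0.076]
top foot [142. 343.] 0.97 [ 0.725 -0.238  0.   ]
top foot [269. 314.] 0.84 [ 0.362 -0.155  0.   ]
top foot [208. 323.] 0.79 [ 0.535 -0.178  0.   ]
top foot [126. 251.] 0.29 [0.766 0.027 0.   ]
top mark [249. 320.] 0.85 [ 0.418 -0.168  0.015]
top mark [187. 318.] 0.74 [ 0.591 -0.164  0.015]
top mark [123. 341.] 0.62 [ 0.776 -0.23   0.015]
top nozzle [195. 308.] 0.89 [ 0.563 -0.131  0.04 ]
top nozzle [120. 341.] 0.87 [ 0.778 -0.225  0.04 ]
top nozzle [252. 320.] 0.56 [ 0.408 -0.165  0.04 ]
top button_top [267. 321.] 0.66 [ 0.37  -0.157  0.112]
top button_top [132. 348.] 0.65 [ 0.722 -0.231  0.112]
top button_top [204. 326.] 0.57 [ 0.531 -0.171  0.112]
top button_top [185. 321.] 0.24 [ 0.581 -0.159  0.112]
top can_grip [273. 321.] 0.89 [ 0.355 -0.164  0.076]
top can_grip [207. 325.] 0.75 [ 0.527 -0.174  0.076]
top can_grip [135. 344.] 0.58 [ 0.726 -0.228  0.076]
0.65 [ 0.28982926 -0.60963112  0.23129742] [[ 9.03134417e-01  4.29357921e-01  8.15378432e-06]
 [ 4.29357921e-01 -9.03134417e-01 -2.84068666e-05]
 [-4.83274995e-06  2.91561108e-05 -1.00000000e+00]]
```

View images.

View pics/top0.png

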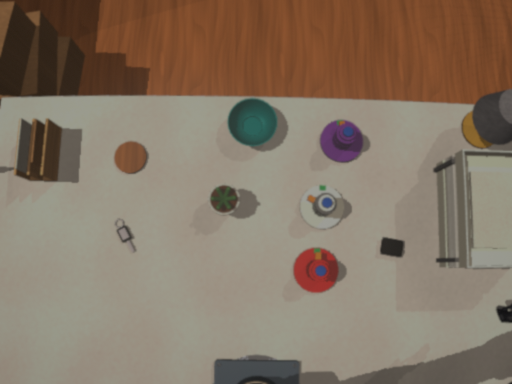

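View pics/scene0.png

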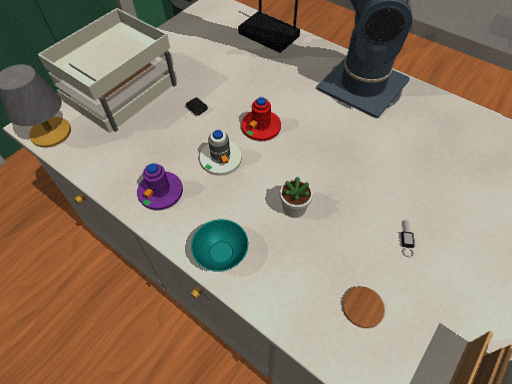

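Run:
```python
import cv2
a=cv2.imread('pics/top0.png')[95:305,270:390];cv2.imwrite('pics/c1.png',cv2.resize(a,None,fx=2.8,fy=2.8,interpolation=3))
b=cv2.imread('pics/scene0.png')[80:230,110:300];cv2.imwrite('pics/c2.png',cv2.resize(b,None,fx=4,fy=4,interpolation=3))
```

```text
(no output)
```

View pics/c1.png

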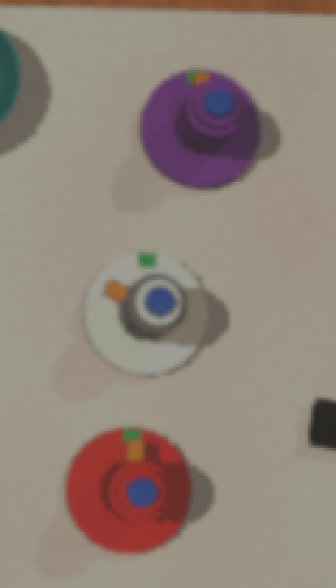

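View pics/c2.png

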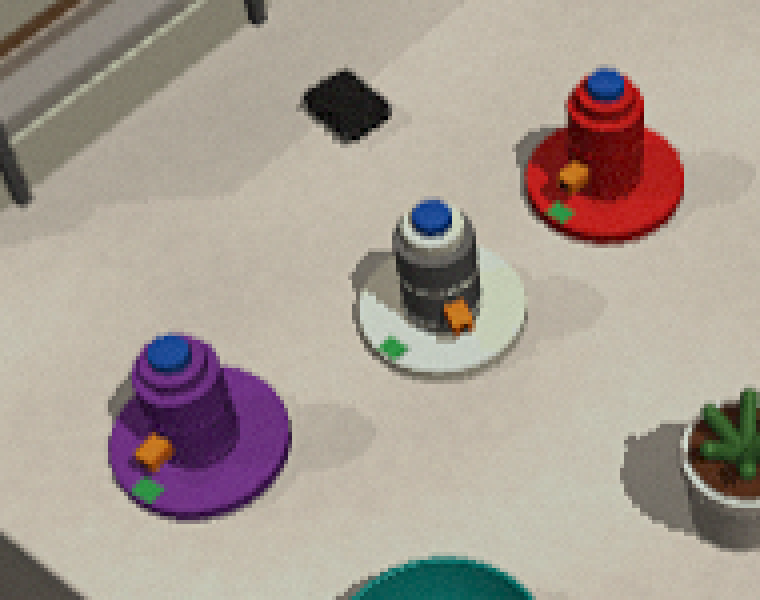

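Run:
```python
from h import *
for n,box in [('top',(175,235,295,350)),('scene',(120,180,190,250))]:
    im=cv2.cvtColor(cv2.imread(f'pics/{n}0.png'),cv2.COLOR_BGR2RGB).astype(int)
    r0,r1,c0,c1=box;s=im[r0:r1,c0:c1];R,G,B=s[...,0],s[...,1],s[...,2]
    for nm,m,z in [('green',(G>R+35)&(G>B+35),.0145),('blue',(B>R+50)&(B>G+40),.112),('orange',(R>G+50)&(G>B+20),.042)]:
        ys,xs=np.nonzero(m);rc=(ys.mean()+r0,xs.mean()+c0);print(n,nm,len(ys),np.round(rc,1),np.round(atz(n,rc,z),4))
    m=(s.min(2)>150).astype(np.uint8) if n=='top' else None
s=readout.sense();print(s['joint_positions'],s['wrist_force'])
c=cams.calibration('wrist');print(c['origin'],c['orientation'])
```

```text
top green 19 [187.4 322.1] [ 0.5892 -0.1748  0.0145]
top blue 45 [202.1 326.7] [ 0.5359 -0.1731  0.112 ]
top orange 19 [198.4 310.9] [ 0.5543 -0.1404  0.042 ]
scene green 33 [159.2 216.4] [ 0.5561 -0.1746  0.0145]
scene blue 64 [133.7 217.5] [ 0.5406 -0.1729  0.112 ]
scene orange 47 [154.6 227.2] [ 0.5398 -0.1451  0.042 ]
[ 1.04321086  0.57569015  0.02490211  1.4370946  -0.01498889  1.12896413
 -0.05650498] [ 0.45203268 -0.98499375  0.53437468]
[ 0.36396173 -0.57422972  0.37509059] [[ 0.42907155 -0.85475678 -0.29204187]
 [-0.90326998 -0.40637461 -0.13770629]
 [-0.00097301  0.3228785  -0.94643992]]
```

View pics/wrist0.png

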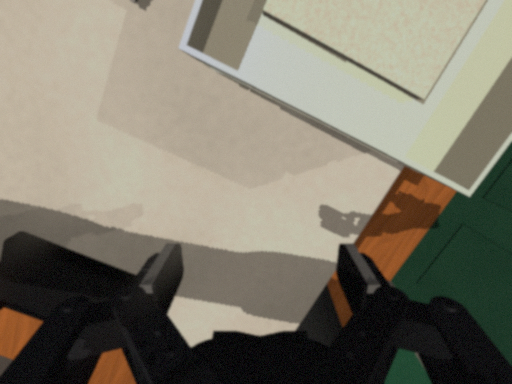

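Emit:
{"method": "send_rows", "body": {"deltas": [[0,0,0,0,0,-4,0],[0,0,0,0,0,-8,0],[0,0,-3,4,-4.5,-10,0],[0,0,-6,8,-9,-10,0],[0,0,-10,12,-13.5,-10,0],[0,0,-14,16,-18,-10,0],[0,0,-18,20,-20,-10,0],[0,0,-22,24,-22,-10,0],[0,0,-26,28.2,-23.7,-10,0],[0,0,-30,32.4,-25.4,-8,0],[0,0,-33,36.6,-27.1,-5,0],[0,0,-35,40.9,-28.8,-2,0]]}}

```text
time: 1.85
tcp_pos: [0.5181, -0.1927, 0.2685]
eef_rot: [[0.491, 0.871, 0.002], [0.871, -0.491, -0.001], [0.001, 0.002, -1.0]]
wrist_force: [1.0, -1.2, -1.1]
width: 1.001
```

Emit:
{"method": "send_rows", "body": {"deltas": [[0,0,0,0,0,0,0],[0,0,0,0,0,0,0]]}}

```text
time: 2.05
tcp_pos: [0.5167, -0.1935, 0.2676]
eef_rot: [[0.492, 0.871, -0.001], [0.871, -0.492, 0.001], [-0.0, -0.002, -1.0]]
wrist_force: [0.3, -0.7, -0.1]
width: 1.001
```

Run:
```python
from h import *
s=readout.sense();print(s['time'],s['tcp_pos'],s['eef_rot'],s['joint_positions'],s['wrist_force'])
im=snap('wrist','wrist1.png')
for t,z in [('foot',0),('mark',.015),('nozzle',.04),('button_top',.112)]:
    for r in cams.place_of('wrist',t)[:3]: print(t,np.round(r['centre']),round(r['confidence'],2),np.round(atz('wrist',r['centre'],z),4))
```

```text
2.05 [ 0.51674297 -0.19350775  0.26762846] [[ 4.91710738e-01  8.70757315e-01 -1.49976319e-03]
 [ 8.70758568e-01 -4.91710496e-01  5.51334003e-04]
 [-2.57371186e-04 -1.57702850e-03 -9.99998723e-01]] [ 0.45021149  0.36691909 -0.25159271  1.70414574  0.10092631  1.08481189
 -0.34672852] [ 0.25717767 -0.68672511 -0.12870274]
foot [184. 164.] 0.88 [ 0.3596 -0.1619  0.    ]
foot [108. 402.] 0.82 [ 0.7316 -0.238   0.    ]
foot [140. 266.] 0.64 [ 0.5346 -0.1806  0.    ]
mark [171. 191.] 0.89 [ 0.4145 -0.1633  0.015 ]
mark [122. 297.] 0.82 [ 0.5866 -0.1787  0.015 ]
mark [ 84. 440.] 0.76 [ 0.7828 -0.231   0.015 ]
nozzle [107. 265.] 0.89 [ 0.557  -0.1371  0.04  ]
nozzle [ 87. 446.] 0.67 [ 0.7749 -0.2312  0.04  ]
nozzle [178. 181.] 0.56 [ 0.4055 -0.1628  0.04  ]
button_top [154. 266.] 0.74 [ 0.5336 -0.1785  0.112 ]
button_top [110. 448.] 0.74 [ 0.7273 -0.2345  0.112 ]
button_top [215. 131.] 0.64 [ 0.3544 -0.1625  0.112 ]
```

View pics/wrist1.png

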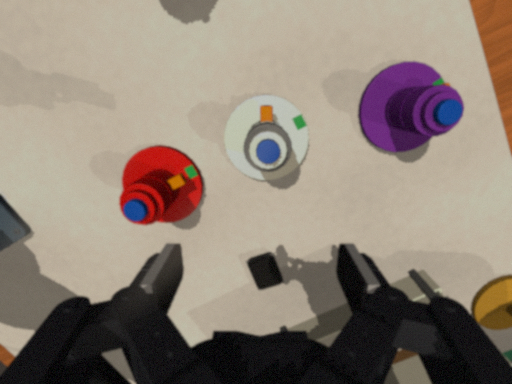

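Run:
```python
from h import *
n='wrist'
im=cv2.cvtColor(cv2.imread('pics/wrist1.png'),cv2.COLOR_BGR2RGB).astype(int)
r0,r1,c0,c1=90,190,215,320;s=im[r0:r1,c0:c1];R,G,B=s[...,0],s[...,1],s[...,2]
P={}
for nm,m,z in [('green',(G>R+35)&(G>B+35),.0145),('blue',(B>R+50)&(B>G+40),.112),('orange',(R>G+50)&(G>B+20),.045)]:
    ys,xs=np.nonzero(m);rc=(ys.mean()+r0,xs.mean()+c0);P[nm]=atz(n,rc,z);print(nm,len(ys),np.round(rc,1),np.round(P[nm],4),np.ptp(xs),np.ptp(ys))
# fit model: axis xy, mark angle, nozzle angle
from scipy.optimize import least_squares
obs={}
def model(p):
    x,y,a,b=p
    return np.array([[x,y,.112],[x+.053*np.cos(a),y+.053*np.sin(a),.0148],])
b=np.array([P['blue'][:2],P['green'][:2]]);ax=P['blue'][:2]
d=P['green'][:2]-ax;print('mark r,ang',np.hypot(*d),np.degrees(np.arctan2(d[1],d[0])))
for z in(.04,.047):
    ys,xs=np.nonzero((R>G+50)&(G>B+20)); q=atz(n,(ys.mean()+r0,xs.mean()+c0),z)[:2]-ax;print('noz',np.hypot(*q),np.degrees(np.arctan2(q[1],q[0])))
a=cv2.imread('pics/wrist1.png')[80:200,205:330];cv2.imwrite('pics/c3.png',cv2.resize(a,None,fx=5,fy=4.9,interpolation=3))
```

```text
green 122 [121.7 299.1] [ 0.5898 -0.1796  0.0145] 12 14
blue 404 [151.2 267.8] [ 0.5366 -0.1772  0.112 ] 22 22
orange 165 [113.1 266. ] [ 0.5547 -0.1441  0.045 ] 11 14
mark r,ang 0.05324554609393731 -2.5036878151745094
noz 0.03753065050482477 61.20041338927365
noz 0.03788498411419636 61.43795682100062
```

View pics/c3.png

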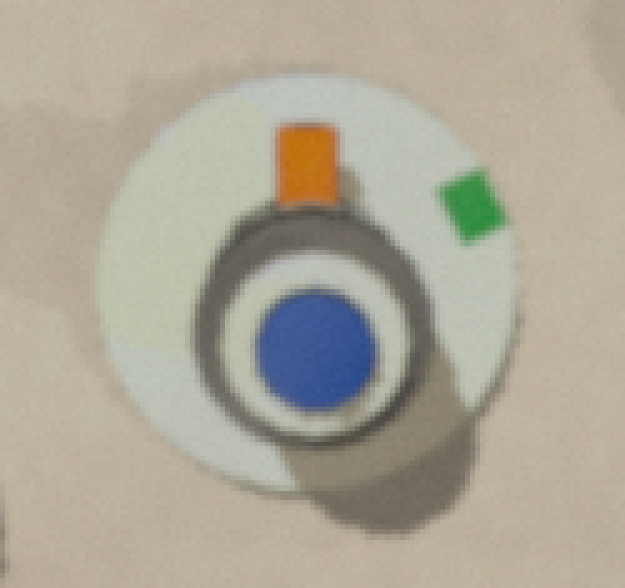

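Emit:
{"method": "send_rows", "body": {"deltas": [[0,0,0,1.2,0.4,3,0],[0,0,0,2.4,0.9,6.5,0],[0,0,0,2.4,0.9,10,0],[0,0,0,2.4,0.9,12.8,0],[0,0,0,2.4,0.9,12.8,0],[0,0,0,2.4,0.9,12.8,0]]}}

```text
time: 2.9
tcp_pos: [0.5364, -0.1786, 0.1411]
eef_rot: [[0.494, 0.869, 0.0], [0.869, -0.494, -0.0], [-0.0, 0.0, -1.0]]
wrist_force: [0.9, 0.0, 0.0]
width: 0.997
```

Run:
```python
from h import *
s=readout.sense();print(s['time'],s['tcp_pos'],s['eef_rot'])
im=snap('wrist','wrist2.png').astype(int)
R,G,B=im[...,0],im[...,1],im[...,2]
m=((B>R+50)&(B>G+40)).astype(np.uint8)
k,l,st,ce=cv2.connectedComponentsWithStats(m)
for i in range(1,k):
    if st[i,4]>100: print(ce[i],st[i,4],atz('wrist',ce[i][::-1],.112))
```

```text
2.9 [ 0.53638593 -0.17864173  0.14109772] [[ 4.94468785e-01  8.69195373e-01  1.57035446e-04]
 [ 8.69195383e-01 -4.94468757e-01 -1.84937758e-04]
 [-8.30979218e-05  2.27940433e-04 -9.99999971e-01]]
[258.26028708 216.0861244 ] 1045 [ 0.53779172 -0.17413472  0.112     ]
[ 54.03937008 295.76968504] 508 [ 0.36274262 -0.15416906  0.112     ]
```

View pics/wrist2.png

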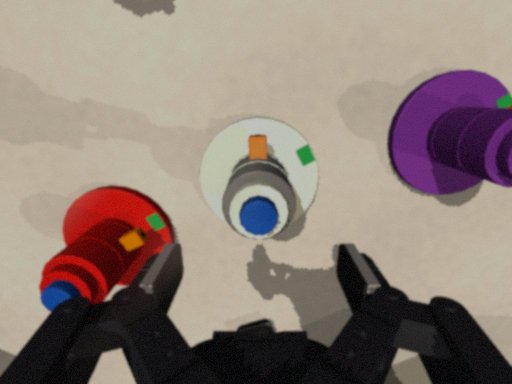

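Emit:
{"method": "send_rows", "body": {"deltas": [[0,0,0,0.3,-0.1,2,0],[0,0,0,0.3,-0.1,4,0],[0,0,0,0.3,-0.1,6,0],[0,0,0,0.3,-0.1,8,0],[0,0,0,0.3,-0.1,8.6,0],[0,0,0,0.3,-0.1,8.6,0]]}}

```text
time: 3.55
tcp_pos: [0.5374, -0.1752, 0.0551]
eef_rot: [[0.494, 0.87, 0.001], [0.87, -0.494, -0.0], [0.0, 0.001, -1.0]]
wrist_force: [-0.2, -0.7, 0.8]
width: 0.999
```

Emit:
{"method": "send_rows", "body": {"deltas": [[0,0,0,0,0,0,40],[0,0,0,0,0,0,60],[0,0,0,0,0,0,80],[0,0,0,0,0,0,100],[0,0,0,0,0,0,120],[0,0,0,0,0,0,120]]}}

```text
time: 4.15
tcp_pos: [0.5376, -0.1751, 0.0557]
eef_rot: [[0.494, 0.87, 0.002], [0.87, -0.494, -0.001], [0.0, 0.002, -1.0]]
wrist_force: [-0.9, 0.3, 10.9]
width: 0.664
```

Emit:
{"method": "send_rows", "body": {"deltas": [[0,0,7,0,0,0,120],[0,0,14,0,0,0,120],[0,0,21,0,0,0,120],[0,0,28,0,0,0,120],[0,0,35,0,0,0,120],[0,0,42,0,0,0,120],[0,0,49,0,0,0,120],[0,0,56,0,0,0,120],[0,0,62,0,0,0,120],[0,0,64,0,0,0,120],[0,0,64,0,0,0,120],[0,0,64,0,0,0,120]]}}

```text
time: 5.35
tcp_pos: [0.5375, -0.1749, 0.0557]
eef_rot: [[0.998, -0.062, 0.002], [-0.062, -0.998, -0.0], [0.002, 0.0, -1.0]]
wrist_force: [-2.4, 0.5, 11.1]
width: 0.663
```

Run:
```python
from h import *
s=readout.sense();print(s['time'],s['tcp_pos'],s['eef_rot'],s['wrist_force'],s['ft_torque'])
snap('wrist','wrist3.png'); a=snap('scene','scene3.png')
a=cv2.imread('pics/scene3.png')[80:230,110:300];cv2.imwrite('pics/c4.png',cv2.resize(a,None,fx=4,fy=4,interpolation=3))
```

```text
5.35 [ 0.53747782 -0.17490315  0.05566687] [[ 9.98060391e-01 -6.22304843e-02  1.68026558e-03]
 [-6.22301568e-02 -9.98061795e-01 -2.46518121e-04]
 [ 1.69234982e-03  1.41476782e-04 -9.99998558e-01]] [-2.36914784  0.46872145 11.05584021] [-0.07570686  0.55116477 -0.03743346]
```

View pics/wrist3.png

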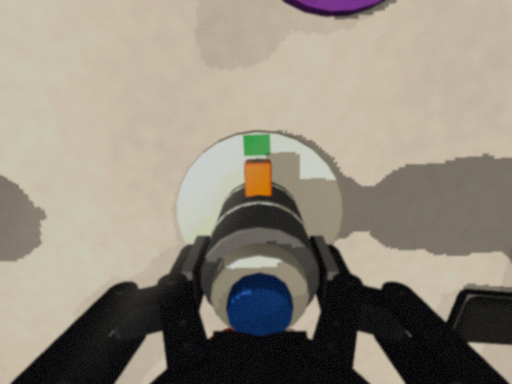

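View pics/c4.png

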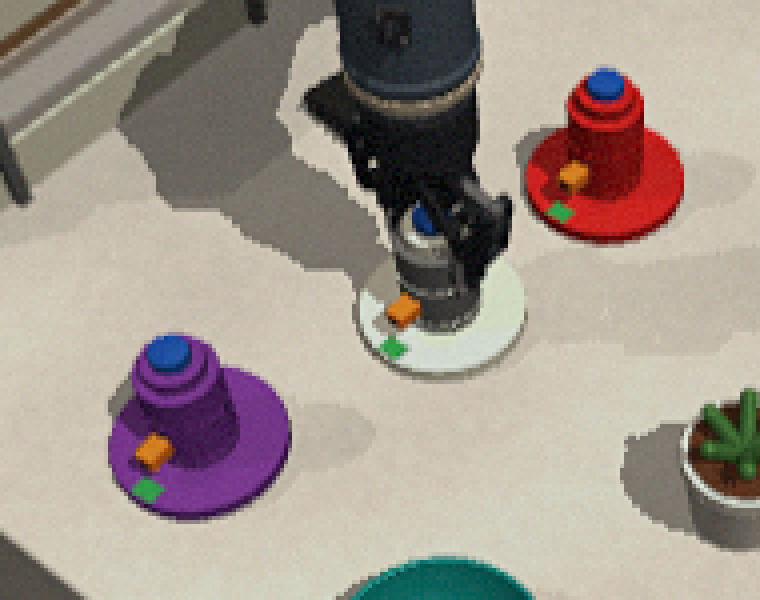

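Emit:
{"method": "send_rows", "body": {"deltas": [[0,0,0,0,0,0,80],[0,0,0,0,0,0,40],[0,0,0,0,0,0,0],[0,0,0,0,0,0,0],[0,0,0,0,0,-2,0],[0,0,0,0,0,-5,0],[0,0,0,0,0,-8.5,0],[0,0,0,0,0,-12,0],[0,0,0,0,0,-12,120],[0,0,0,0,0,-12,255],[0,0,0,0,0,-12,255],[0,0,0,0,0,-12,255]]}}

```text
time: 6.65
tcp_pos: [0.5363, -0.1746, 0.1731]
eef_rot: [[0.998, -0.062, -0.002], [-0.062, -0.998, 0.001], [-0.002, -0.0, -1.0]]
wrist_force: [-0.1, -0.0, -0.4]
width: 0.331
```

Emit:
{"method": "send_rows", "body": {"deltas": [[0,0,0,0,0,0,255],[0,0,0,0,0,0,255],[0,0,0,0,0,0,255]]}}

```text
time: 6.95
tcp_pos: [0.5368, -0.1748, 0.1739]
eef_rot: [[0.998, -0.062, -0.001], [-0.062, -0.998, 0.0], [-0.001, -0.0, -1.0]]
wrist_force: [-0.6, 0.3, -1.1]
width: -0.001
```

Run:
```python
from h import *
s=readout.sense();print(s['time'],s['tcp_pos'],s['eef_rot'],s['wrist_force'],s['width'])
im=snap('wrist','wrist4.png').astype(int)
R,G,B=im[...,0],im[...,1],im[...,2]
for nm,m,z in [('b',(B>R+50)&(B>G+40),.112),('g',(G>R+35)&(G>B+35),.0145),('o',(R>G+50)&(G>B+20),.045)]:
  k,l,st,ce=cv2.connectedComponentsWithStats(m.astype(np.uint8))
  for i in range(1,k):
    if st[i,4]>60: print(nm,ce[i],st[i,4],np.round(atz('wrist',ce[i][::-1],z),4))
```

```text
6.95 [ 0.53681832 -0.17482775  0.17390772] [[ 9.98056995e-01 -6.23045188e-02 -6.18065105e-04]
 [-6.23044458e-02 -9.98057181e-01  1.36831980e-04]
 [-6.25389567e-04 -9.80579111e-05 -9.99999800e-01]] [-0.5931237   0.30625978 -1.11386718] -0.0013527038117426783
b [259.42473118 203.4516129 ] 744 [ 0.5375 -0.1751  0.112 ]
g [257.35813953 126.23255814] 215 [ 0.5896 -0.176   0.0145]
o [258.44518272 144.55813953] 301 [ 0.5745 -0.1764  0.045 ]
```

View pics/wrist4.png

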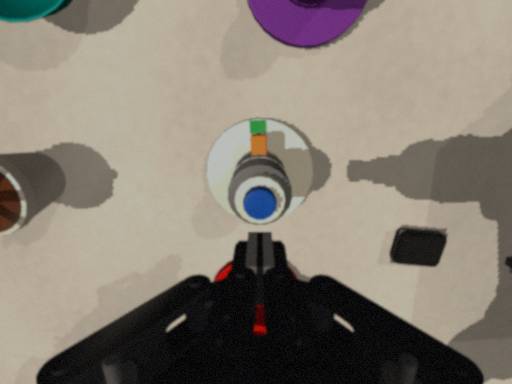

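Emit:
{"method": "send_rows", "body": {"deltas": [[0,0,0,0,0,2.5,255],[0,0,0,0,0,4.5,255],[0,0,0,0,0,5.5,255],[0,0,0,0,0,6.2,255],[0,0,0,0,0,6.4,255],[0,0,0,0,0,6.6,255],[0,0,0,0,0,6.6,255]]}}

```text
time: 7.7
tcp_pos: [0.5368, -0.1749, 0.1087]
eef_rot: [[0.998, -0.062, 0.0], [-0.062, -0.998, 0.0], [-0.0, -0.0, -1.0]]
wrist_force: [-2.5, 0.6, 2.7]
width: -0.002
```

Emit:
{"method": "send_rows", "body": {"deltas": [[0,0,0,0,0,0.2,255],[0,0,0,0,0,0.3,255],[0,0,0,0,0,0.3,255]]}}

```text
time: 8.0
tcp_pos: [0.5371, -0.1749, 0.1061]
eef_rot: [[0.998, -0.062, 0.001], [-0.062, -0.998, -0.0], [0.001, 0.0, -1.0]]
wrist_force: [-3.8, 1.1, 9.9]
width: -0.002
```

Emit:
{"method": "send_rows", "body": {"deltas": [[0,0,0,0,0,0.1,255],[0,0,0,0,0,0.1,255],[0,0,0,0,0,0.1,255]]}}

```text
time: 8.3
tcp_pos: [0.5371, -0.175, 0.1058]
eef_rot: [[0.998, -0.063, 0.001], [-0.063, -0.998, -0.0], [0.001, -0.0, -1.0]]
wrist_force: [-6.8, 2.4, 19.2]
width: -0.006
```

Emit:
{"method": "send_rows", "body": {"deltas": [[0,0,0,0,0,-0.5,255],[0,0,0,0,0,-1.5,255],[0,0,0,0,0,-4,255],[0,0,0,0,0,-7,255],[0,0,0,0,0,-8,255],[0,0,0,0,0,-8,255]]}}

```text
time: 8.9
tcp_pos: [0.5381, -0.1752, 0.186]
eef_rot: [[0.998, -0.062, 0.004], [-0.062, -0.998, -0.001], [0.004, 0.001, -1.0]]
wrist_force: [-0.1, -0.4, -0.7]
width: 0.001
```

Run:
```python
from h import *
s=readout.sense();print(s['time'],s['tcp_pos'],s['wrist_force'],s['width'])
im=snap('wrist','wrist5.png').astype(int)
R,G,B=im[...,0],im[...,1],im[...,2]
for nm,m,z in [('b',(B>R+50)&(B>G+40),.112),('g',(G>R+35)&(G>B+35),.0145),('o',(R>G+50)&(G>B+20),.045)]:
  k,l,st,ce=cv2.connectedComponentsWithStats(m.astype(np.uint8))
  for i in range(1,k):
    if st[i,4]>60: print(nm,ce[i],st[i,4],np.round(atz('wrist',ce[i][::-1],z),4))
snap('scene','scene5.png')
```

```text
8.9 [ 0.5381283  -0.1751848   0.18597632] [-0.12396735 -0.39562168 -0.74129395] 0.0005392817210696857
b [259.08308157 200.1510574 ] 662 [ 0.5369 -0.1747  0.112 ]
g [257.40298507 126.91542289] 201 [ 0.5886 -0.1759  0.0145]
o [258.12639405 144.58364312] 269 [ 0.5735 -0.1759  0.045 ]
```

View pics/wrist5.png

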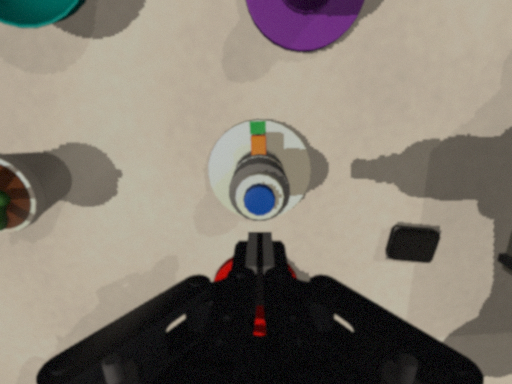

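View pics/scene5.png

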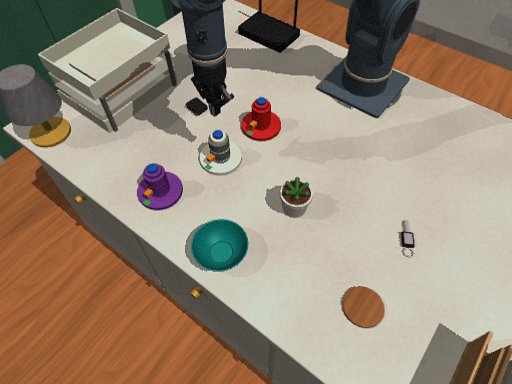

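The nozzle (col 258, row 145) lies in line with the green mark (257, 127), the button is up again (259, 200), and the other things haven't moved. I'm handing in.

```bash
python3 -c "
from h import *
print(ticket.hand_in())"
```

```text
the job is handed in; nothing more can be done
None
```

I turned the grey can on the white foot about 64° clockwise until the nozzle pointed at the green mark. Then I pressed the blue button with the shut fingers and let it spring back. The job was handed in at about 9 s of the 38 s allowed; no verdict was reported.

- **Nozzle:** the last wrist picture puts it about 1 to 2° from the middle of the mark; about 11° is allowed.
- **Button press:** the tool tip stopped at 105.8 mm, about 6 mm below the 112 mm button top. The wrist force rose to 19 N, well above the 5 N needed to hold the button down, so I take it as fully pressed.
- **At the end:** the pictures show the button up again. The gripper was well clear at 186 mm with almost no force on it.
- **Other things:** nothing looked moved in the last scene picture compared with the first; I checked this by eye only. I left the red and purple look-alikes alone.

No check failed. The can's axis differed by up to about 4 mm between the camera estimates. I used a middle value, and the grip and press both fitted it.

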